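# Refit the keyed drive roller of a bench jar mill

## Robot

A 6-joint arm with a two-finger parallel gripper is mounted at the origin on a cart in front of the work surface, level with it; the furniture and walls round the work are solid. World frame = base frame: x ahead of the robot, y to its left, z up, the work surface at z = 0. Lengths are in m, angles in rad, forces in N, time in s.
With the tool pointing down it reaches from about 0.35 to 0.875 m from the base axis. Payload 4.2 kg.
Tool frame: the origin (TCP) lies on the centre line of the jaws, within the pads' length; the fingertips stand 22 mm ahead of it and the grasp point (between the pads) lies 3 mm ahead of it; y points along the fingers, z is the direction in which the jaws open and shut, and the axes are right-handed (so a half turn about y gives the same grasp; the last joint's range is limited). The gripper opens to 87 mm and grips with 3 to 60 N. Pads are 19 mm wide; open, the fingers measure 117 mm over their backs; the gripper's body (75 mm by 190 mm) begins 51 mm behind the grasp point.
Start: joints at [1.392, 0.385, 0.008, 0, -1.194, -0.259], TCP at [0.265, 0.566, 0.245] pointing down, gripper open.
Joint ranges: [-3.14, 3.14], [-1.21, 2.06], [-1.07, 1.41], [-3.16, 2.05], [-2.99, -0.16], [-3.1, 3.1]. Speed limits (rad/s): [2.79, 2.79, 3.14, 3.14, 3.14, 3.14].

## Interface

Orientations are given as a unit quaternion [w, x, y, z].
In Python, from workcell import monitor, eyes, r gives the robot as it stands.
- The arm moves only by the tool send_rows, never from a script. Its arguments are lists of equal length, an entry for each row: "slide": the shift along the tool's x, y, z in units of 25 mm (1.0 is 25 mm), a list of three; "spin": the turn about the tool's y in units of 4 degrees (1.0 is 4 degrees). A call has exactly 8 rows; each row shifts and turns the commanded pose from where the row before left it, along the tool's axes as they then stand; what a row does not reach is not made up. A row lasts 1/12 s, in which the tool goes at most 41.7 mm and 7.16 degrees, less where a joint would pass 70% of its speed; a pose out of reach is approached as far as the arm can. A call with a number of a shift or a turn outside -1 to 1 is refused whole. A call with a gripper value outside its range is refused whole. "fingers" is the gripper's target within -1 to 1 (fully open at 1, half-way at 0, shut at -1), set as the call begins (left out, the last holds). The fingers move at their own pace and stop on an object; the grip force is fixed at half the most. Time passes only in rows, so rows that do not move let the fingers close, or fill a call up. It gives the time, the measured TCP pose, the force and the opening at its end, in the units of the state.
- monitor.state(): the state, without advancing time (a new reading comes with each control period).
- eyes.read_camera(name): name is "scene" or "side" or "wrist"; returns a dict with "color" (384x512x3 uint8, blue, green, red), "mtx" (3x3 intrinsics, pixels), "extrinsics" (4x4, takes a point from camera to world coordinates); the wrist camera has in their place "tool_from_camera" (4x4, takes a point from camera to tool coordinates, whose origin is the TCP and whose axes are the tool frame's). Camera axes: x right, y up, looking along -z (the intrinsics and any distortion apply to the point x, -y, -z); pixel columns grow to the right and rows downward; lengths in m; the calibration is good to about 2 mm. A picture is of the moment at which its call begins: read the wrist's pose just before it. There is no depth.
- r.finish_job(): hands the job in, once; it reports no verdict.
The state is a dict: "t": time; "joint_positions": joint angles; "dq": joint speeds; "tau": joint torques, N m; "ee_pos": TCP position; "eef_rot": TCP orientation; "contact_force": force on the tool from outside, world axes, zero at the start; "ft_torque": the same for the moment, N m; "gripper_width": finger opening in m.
Only numpy, scipy, OpenCV 4.12 (cv2) and the standard library are available. Lean on these libraries where they do the work, as an engineer would, in place of code of your own. Each camera call takes 0.05 s, during which the arm holds its last target. There are 200 camera calls.

## Task

Put the loose drive roller back into the jar mill: first roll it along the desk until the key on its shaft end faces about the same way as the keyway in the mill's drive hub, then pick it up and slide the keyed shaft level into the hub, twisting it a little to and fro until the key slips in. Keep pushing against the spring inside until the roller's shoulder is seated on the hub, and finish still gripping it and holding it pressed fully home, as the end bracket is not yet on. Do not disturb the other things on the desk.

Things in the scene. Friction and masses are not known exactly. Their poses are not given: they have to be found in the camera images.
- drive_roller: loose roller lying on the desk: black rubber sleeve 36 mm in diameter, 90 mm long, on a steel shaft, 0.3 kg; a plain 12 mm stub 18 mm long at one end, the keyed shaft at the other. Origin on its axis at mid sleeve. Own y = along the shaft to the keyed end, z = from the axis out through the key. Pushed sideways at mid length with closed fingers it rolls (18 mm of travel = 1 rad; friction 0.6) and stays there.
- shoulder (a point): on the roller's axis, 48 mm from its origin to the keyed end: the end face of a 22 mm collar, 3 mm thick, that ends the sleeve. Beyond it the shaft is 14 mm in diameter for 10 mm, then tapers to a 10 mm pilot; its nose is 28 mm beyond the shoulder. Axes as the roller's.
- key_top (a point): middle of the key's outer face, 4.5 mm beyond the shoulder and 10.5 mm from the axis; axes as the roller's. The key is 5 mm wide and ends 8 mm beyond the shoulder. At the start it faces the robot side, some 25 degrees above level; rolled away from the robot it comes up.
- mill: jar mill, fixed: grey base plate (front edge 28 mm before the hub's axis, top 8 mm high, ends 136 mm right of the hub's mouth), end plate, gearbox and forward motor at its left, idler roller like the loose one at the rear (axis 82 mm behind the hub's, same height, on a bracket 85 mm high at the right). Origin on the desk below the hub's mouth: y into the hub (to the left), x to the idler, z up.
- hub_bore (a point): mid mouth of the steel drive hub (44 mm in diameter, 30 mm long), axis level, 60 mm above the desk. y into the bore, z out through the keyway; the seated roller's axes are parallel to these. Bore 16 mm, keyway 7 mm wide, to 12 mm from the axis. The key hits the hub's face with the shoulder 8 mm short of it unless key and keyway agree within about 0.1 rad. Home: shoulder on the hub's face.
- hub (a joint): how far the hub is turned about the bore: 0 = keyway straight up, positive = keyway leaning away from the robot, within 0.42 rad either way. The worm gear locks it: it does not turn by hand.
- spring_pad (a joint): travel in m of the sprung steel pad inside the bore, which pushes the shaft out: 0 with the bore empty, its face 20 mm inside the mouth; 0.008 with the roller fully home, where it pushes back with about 5 N (about 2 N at first touch).
- end_bracket: loose flat aluminium bearing bracket, 85 x 40 mm, with a low foot 24 mm high, lying on the desk at the front left; to be left alone.
- white_bottle: white plastic bottle with a screw cap, 71 mm across and 161 mm high, standing at the front left; to be left alone.
- tape_reel: small black reel of tape, 55 mm across and 19 mm high, on the desk to the right; to be left alone.

How it is judged:
By the outcome, as a careful person would: the job done as asked, in the order asked, and still so for the second after the job is handed in, while the arm keeps its last pose, push and grip.
It also fails if it takes over 51 s, if anything falls off the work surface, if the arm or the gripper's body presses on something with over 40 N, if the wrist force passes 120 N, or if a joint passes its speed limit or range.

## Working session

There is one attempt and no reset: what is moved stays moved. The work goes in short steps, Python scripts to look and compute and a tool call to move; the robot and the scene stay as the last step left them, time stands still between calls to the robot, and variables do not carry over. Pictures are saved under pics/ and viewed, about 8 in all and at most 12, crops included, and the job is handed in when it is done.

Besides the shell and the picture viewer there is one more tool, called after "Emit:" by a JSON object that holds its "op" and its "data", one argument or row to a line. send_rows: Moves the arm, as the interface text tells. Its arguments: {"type":"object","properties":{"slide":{"type":"array"},"spin":{"type":"array"},"fingers":{"type":"number"}},"required":["slide","spin"]}

```bash
mkdir -p pics; ls
cat > h.py <<'E'
import numpy as np, cv2
from scipy.spatial.transform import Rotation as R
from workcell import monitor, eyes, r
def rot(q): return R.from_quat([q[1],q[2],q[3],q[0]]).as_matrix()
def ext(c,s=None):
    if 'extrinsics' in c: return np.array(c['extrinsics'])
    T=np.eye(4);T[:3,:3]=rot(s['eef_rot']);T[:3,3]=s['ee_pos'];return T@np.array(c['tool_from_camera'])
def ray(c,T,uv):
    K=np.array(c['mtx']);p=np.linalg.inv(K)@[uv[0],uv[1],1];d=T[:3,:3]@np.array([p[0],-p[1],-p[2]])
    return T[:3,3],d/np.linalg.norm(d)
def onz(c,T,uv,z):
    o,d=ray(c,T,uv);return o+d*(z-o[2])/d[2]
def tri(rs):
    A=sum(np.eye(3)-np.outer(d,d) for o,d in rs);b=sum((np.eye(3)-np.outer(d,d))@o for o,d in rs)
    return np.linalg.solve(A,b)
def proj(c,T,p):
    q=np.linalg.inv(T)@np.append(p,1);v=np.array(c['mtx'])@[q[0],-q[1],-q[2]];return v[:2]/v[2]
E
python3 - <<'E'
from h import *
s=monitor.state();print(s)
import pickle
for n in ['scene','side','wrist']:
    c=eyes.read_camera(n);print(n,list(c),c['mtx'],ext(c,s).round(3));cv2.imwrite(f'pics/{n}0.png',c['color']);pickle.dump((c,s),open(f'pics/{n}0.pkl','wb'))
im=np.hstack([cv2.imread(f'pics/{n}0.png') for n in ['scene','side']]);cv2.imwrite('pics/two0.png',cv2.resize(im,(800,300)))
E
```

```text
pics
{'t': 0.0, 'joint_positions': array([ 1.39161377e+00,  3.85556695e-01,  6.58398871e-03, -5.09034169e-04,
       -1.19401007e+00, -2.58634214e-01]), 'dq': array([ 0.00026002, -0.00037203,  0.00107278,  0.00036109, -0.00153951,
        0.0006902 ]), 'tau': array([-2.69993325e-04, -3.90659666e+01,  1.87407070e+01,  4.21963066e+00,
        1.09046622e-02, -2.04530879e-04]), 'ee_pos': array([0.26469723, 0.56554276, 0.24344162]), 'eef_rot': array([ 0.15375943, -0.15348655, -0.68943783,  0.69099595]), 'contact_force': array([ 0.08848648,  0.19571781, -0.54112286]), 'ft_torque': array([-0.02337033, -0.05323076,  0.01725031]), 'gripper_width': 0.08708894841203381}
scene ['color', 'mtx', 'extrinsics'] [[408.01195844   0.         253.39368729]
 [  0.         408.01195844 186.77555627]
 [  0.           0.           1.        ]] [[ 0.695  0.51  -0.507  0.025]
 [-0.718  0.513 -0.47  -0.182]
 [ 0.02   0.691  0.723  0.731]
 [ 0.     0.     0.     1.   ]]
side ['color', 'mtx', 'extrinsics'] [[490.15255553   0.         253.56268719]
 [  0.         490.15255553 187.23286685]
 [  0.           0.           1.        ]] [[-0.987  0.067 -0.144  0.35 ]
 [-0.158 -0.376  0.913  1.164]
 [ 0.007  0.924  0.382  0.455]
 [ 0.     0.     0.     1.   ]]
wrist ['color', 'mtx', 'tool_from_camera'] [[269.06270542   0.         259.42340761]
 [  0.         269.06270542 191.34400413]
 [  0.           0.           1.        ]] [[-0.424  0.866  0.265  0.337]
 [-0.906 -0.407 -0.122  0.531]
 [ 0.002 -0.291  0.957  0.383]
 [ 0.     0.     0.     1.   ]]
```

View pics/scene0.png

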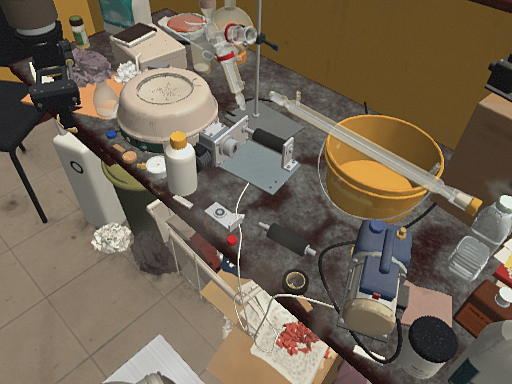

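View pics/side0.png

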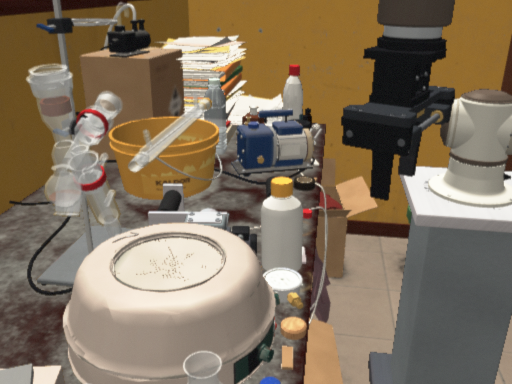

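Run:
```python
from h import *
s=monitor.state();print(rot(s['eef_rot']).round(3))
```

```text
[[-0.906 -0.001 -0.424]
 [ 0.424 -0.002 -0.906]
 [-0.    -1.     0.002]]
```

Run:
```python
from h import *
import pickle
c,s=pickle.load(open('pics/scene0.pkl','rb'))
im=c['color'][105:255,180:330];cv2.imwrite('pics/crop0.png',cv2.resize(im,(600,600),interpolation=cv2.INTER_CUBIC))
T=ext(c)
for n,uv,z in [('rollL',(262,225),.018),('rollR',(313,251),.018),('hub',(222,148),.06),('idL',(252,133),.06),('idR',(291,155),.06),('reel',(295,282),.019),('brk',(224,215),0.01),('bottle',(180,185),.0)]: print(n,onz(c,T,uv,z).round(3))
```

```text
rollL [0.454 0.186 0.018]
rollR [0.48  0.062 0.018]
hub [0.536 0.402 0.06 ]
idL [0.632 0.391 0.06 ]
idR [0.639 0.264 0.06 ]
reel [0.396 0.041 0.019]
brk [0.419 0.272 0.01 ]
bottle [0.413 0.425 0.   ]
```

View pics/crop0.png

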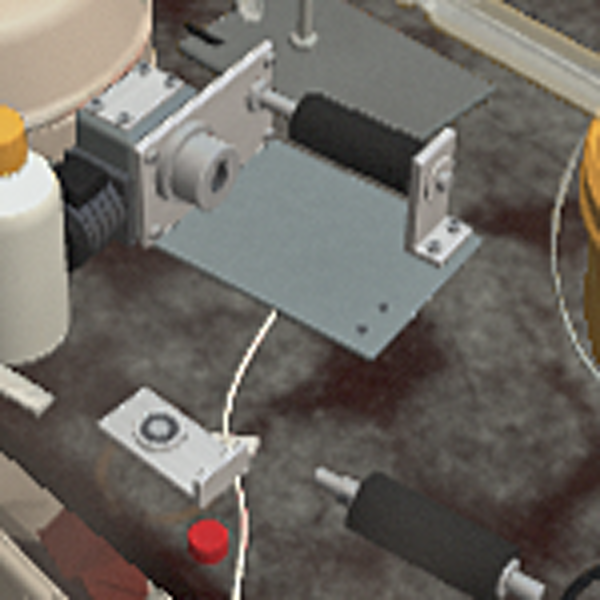

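Run:
```python
from h import *
import pickle
c,s=pickle.load(open('pics/scene0.pkl','rb'))
T=ext(c)
for n,uv,z in [('nose',(322,473),.018),('slL',(368,500),.018),('slR',(500,572),.018),('stub',(530,588),.018),('hub',(219,184),.06),('idLsl',(308,122),.06),('idRsl',(408,165),.06),('plRR',(480,240),.008),('plRF',(373,355),.008),('plLF',(160,241),.008)]:
  print(n,onz(c,T,(180+uv[0]/4,105+uv[1]/4),z).round(4))
```

```text
nose [0.4556 0.1919 0.018 ]
slL [0.4597 0.161  0.018 ]
slR [0.4737 0.0792 0.018 ]
stub [0.477  0.0615 0.018 ]
hub [0.5511 0.3719 0.06  ]
idLsl [0.6341 0.375  0.06  ]
idRsl [0.6483 0.3014 0.06  ]
plRR [0.674  0.2569 0.008 ]
plRF [0.5494 0.2378 0.008 ]
plLF [0.5262 0.4018 0.008 ]
```

Emit:
{"op": "send_rows", "data": {
  "slide": [
    [-1, 0, 0.6],
    [-1, 0, 0.6],
    [-1, 0, 0.6],
    [-1, 0, 0.6],
    [-1, 0, 0.6],
    [-1, 0, 0.6],
    [-1, 0, 0.6],
    [-1, 0, 0.6]
  ],
  "spin": [0, 0, 0, 0, 0, 0, 0, 0],
  "fingers": -1
}}

```text
t: 0.82
ee_pos: [0.3956, 0.3711, 0.2443]
eef_rot: [0.154, -0.153, -0.69, 0.69]
contact_force: [1.7, 0.1, -0.0]
gripper_width: 0.0421
```

Emit:
{"op": "send_rows", "data": {
  "slide": [
    [-0.57, 0, 0.57],
    [-0.57, 0, 0.57],
    [-0.57, 0, 0.57],
    [-0.57, 0, 0.57],
    [-0.57, 0.5, 0.57],
    [-0.57, 1, 0.57],
    [-0.57, 1, 0.57],
    [-0.57, 1, 0.57]
  ],
  "spin": [-1, -1, -1, -1, -1, -1, -1, -1]
}}

```text
t: 1.48
ee_pos: [0.4843, 0.2395, 0.1563]
eef_rot: [0.044, -0.044, 0.706, -0.706]
contact_force: [0.6, 1.3, -0.1]
gripper_width: 0.0011
```

```bash
cat >> h.py <<'E'
import pickle
def snap(name,tag):
    s=monitor.state();c=eyes.read_camera(name);pickle.dump((c,s),open(f'pics/{name}{tag}.pkl','wb'));cv2.imwrite(f'pics/{name}{tag}.png',c['color']);return c,s
def st():
    s=monitor.state();M=rot(s['eef_rot']);print('t',round(s['t'],2),'p',s['ee_pos'].round(4),'yawx',np.degrees(np.arctan2(M[1,0],M[0,0])).round(2),'F',s['contact_force'].round(1),'w',round(s['gripper_width'],4),'q',s['joint_positions'].round(2))
E
python3 - <<'E'
from h import *
st();c,s=snap('wrist','1');T=ext(c,s);print(proj(c,T,[.551,.372,.06]),proj(c,T,[.459,.17,.018]))
E
```

```text
t 1.48 p [0.4843 0.2395 0.1563] yawx -172.89 F [ 0.6  1.3 -0.1] w 0.0011 q [ 0.76  0.32 -0.33 -0.   -0.92  0.94]
[110.78829493 105.88943318] [317.89478449 216.19847496]
```

View pics/wrist1.png

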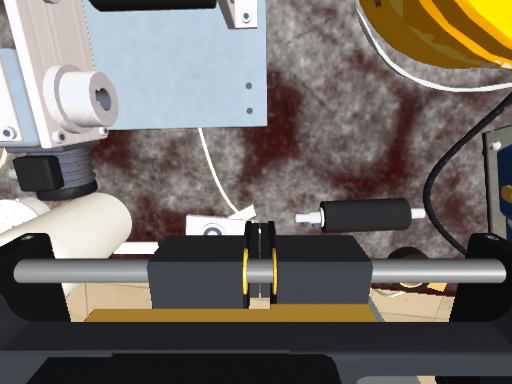

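Emit:
{"op": "send_rows", "data": {
  "slide": [
    [-0.3, 0.6, 0],
    [-0.3, 0.6, 0],
    [-0.3, 0.6, 0],
    [-0.3, 0.6, 0],
    [0, 0, 0],
    [0, 0, 0],
    [0, 0, 0],
    [0, 0, 0]
  ],
  "spin": [0, 0, 0, 0, 0, 0, 0, 0]
}}

```text
t: 2.2
ee_pos: [0.5139, 0.2445, 0.0982]
eef_rot: [0.043, -0.042, 0.706, -0.705]
contact_force: [-0.0, -0.0, 0.0]
gripper_width: -0.0001
```

Run:
```python
from h import *
st();c,s=snap('wrist','2');T=ext(c,s);u=proj(c,T,[.551,.372,.06]);print(u,proj(c,T,[.459,.17,.018]))
u=u.astype(int);x0,y0=max(u[0]-50,0),max(u[1]-50,0);print(x0,y0)
cv2.imwrite('pics/c2.png',cv2.resize(c['color'][y0:y0+100,x0:x0+100],(600,600),interpolation=cv2.INTER_CUBIC))
```

```text
t 2.2 p [0.5139 0.2445 0.0982] yawx -173.07 F [-0. -0.  0.] w -0.0001 q [ 0.73  0.44 -0.32  0.   -0.81  0.96]
[ 73.5054683  153.01574627] [330.3730491  269.49576138]
23 103
```

View pics/c2.png

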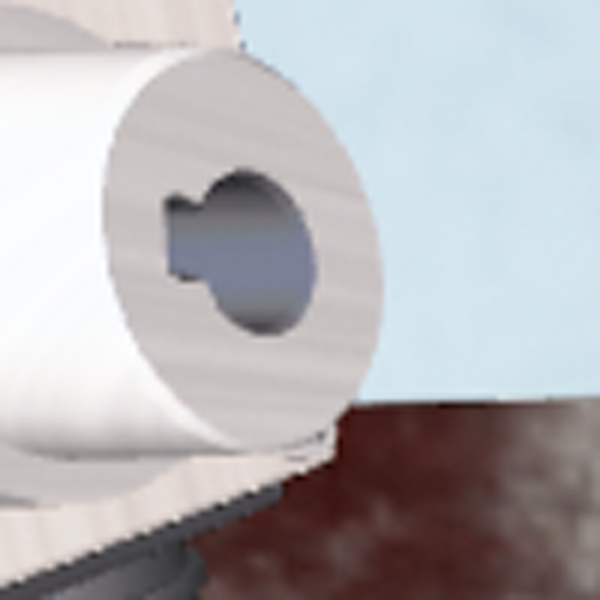

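Run:
```python
from h import *
c1,s1=pickle.load(open('pics/wrist1.pkl','rb'));T1=ext(c1,s1)
P=[onz(c1,T1,u,.008) for u in [(112,129),(266,126.5),(265.5,2)]];print(np.array(P).round(4))
e=P[0]-P[1];f=P[2]-P[1];print('yaw',np.degrees(np.arctan2(-e[0],e[1])),np.degrees(np.arctan2(f[1],f[0])))
c,s=pickle.load(open('pics/wrist2.pkl','rb'));T=ext(c,s)
pts=np.array([(104,190),(120,110),(150,66),(205,48),(270,78),(330,145),(370,222),(383,290),(365,365),(340,407),(245,450),(190,418),(145,350),(115,270)])
g=lambda p:(23+(p[0]+.5)/6-.5,103+(p[1]+.5)/6-.5)
from scipy.optimize import least_squares
for yaw in (7.,8.,9.):
  a=np.radians(yaw);X=np.array([np.cos(a),np.sin(a),0]);Y=np.array([-X[1],X[0],0])
  def pl(p,d):
    o,v=ray(c,T,g(p));q=o+v*((d-o@Y)/(v@Y));return np.array([q@X,q[2]])
  fr=lambda k:[np.hypot(*(pl(p,k[2])-k[:2]))-.022 for p in pts]
  k=least_squares(fr,[.6,.06,.28]).x
  m=X*k[0]+Y*k[2];m[2]=k[1];print(yaw,'hub',m.round(4),'rms',np.std(fr(k)).round(5))
  for p in [(166,205),(170,275),(256-11,170),(268,335),(316,262),(205,200),(207,284)]:
    q=(pl(p,k[2])-k[:2])*1e3;print('  ',p,q.round(1),np.hypot(*q).round(1),np.degrees(np.arctan2(q[0],q[1])).round(1))
```

```text
[[0.5251 0.3988 0.008 ]
 [0.5475 0.2395 0.008 ]
 [0.6581 0.2546 0.008 ]]
yaw 8.003651903972669 7.742147349796347
7.0 hub [0.5919 0.253  0.2158] rms 0.0
   (166, 205) [ 1.2 22. ] 22.0 3.1
   (170, 275) [ 1.2 22. ] 22.0 3.1
   (245, 170) [ 1.2 22. ] 22.0 3.1
   (268, 335) [ 1.2 22. ] 22.0 3.1
   (316, 262) [ 1.2 22. ] 22.0 3.1
   (205, 200) [ 1.2 22. ] 22.0 3.1
   (207, 284) [ 1.2 22. ] 22.0 3.1
8.0 hub [0.5882 0.2524 0.2163] rms 0.0
   (166, 205) [ 4.9 21.5] 22.0 12.8
   (170, 275) [ 4.9 21.5] 22.0 12.8
   (245, 170) [ 4.9 21.5] 22.0 12.8
   (268, 335) [ 4.9 21.5] 22.0 12.8
   (316, 262) [ 4.9 21.5] 22.0 12.8
   (205, 200) [ 4.9 21.5] 22.0 12.8
   (207, 284) [ 4.9 21.5] 22.0 12.8
9.0 hub [0.5534 0.385  0.0485] rms 0.00077
   (166, 205) [ 6.7 11.7] 13.4 29.9
   (170, 275) [-0.6 13.6] 13.7 -2.5
   (245, 170) [ 9.4 -1.6] 9.6 99.5
   (268, 335) [-9.3  1.2] 9.4 -82.6
   (316, 262) [-2.2 -9.9] 10.2 -167.3
   (205, 200) [6.7 5.8] 8.9 49.1
   (207, 284) [-2.3  8.7] 9.0 -14.7
```

Run:
```python
from h import *
c,s=pickle.load(open('pics/wrist2.pkl','rb'));T=ext(c,s)
pts=np.array([(104,190),(120,110),(150,66),(205,48),(270,78),(330,145),(370,222),(383,290),(365,365),(340,407),(245,450),(190,418),(145,350),(115,270)])
g=lambda p:(23+(p[0]+.5)/6-.5,103+(p[1]+.5)/6-.5)
from scipy.optimize import least_squares
for yaw in (7.9,8.5):
 for zz in (.06,.055):
  a=np.radians(yaw);X=np.array([np.cos(a),np.sin(a),0]);Y=np.array([-X[1],X[0],0])
  def pl(p,d):
    o,v=ray(c,T,g(p));q=o+v*((d-o@Y)/(v@Y));return np.array([q@X,q[2]])
  fr=lambda k:[np.hypot(*(pl(p,k[1])-[k[0],zz]))-k[2] for p in pts]
  k=least_squares(fr,[.6,.29,.022],bounds=([.5,.25,.015],[.7,.35,.03])).x
  m=X*k[0]+Y*k[1];m[2]=zz;print(yaw,'hub',m.round(4),k[2].round(4),'rms',np.std(fr(k)).round(5))
  for p in [(166,205),(170,275),(245,170),(268,335),(316,262),(205,200),(207,284)]:
    q=(pl(p,k[1])-[k[0],zz])*1e3;print('  ',p,q.round(1),np.hypot(*q).round(1),np.degrees(np.arctan2(q[0],q[1])).round(1))
```

```text
7.9 hub [0.5557 0.377  0.06  ] 0.0207 rms 0.00077
   (166, 205) [ 6.3 11.1] 12.8 29.7
   (170, 275) [-0.5 12.8] 12.8 -2.3
   (245, 170) [ 8.9 -1.2] 9.0 97.9
   (268, 335) [-8.8  0.9] 8.8 -84.0
   (316, 262) [-2.1 -9.4] 9.6 -167.5
   (205, 200) [6.3 5.6] 8.5 48.4
   (207, 284) [-2.1  8.1] 8.4 -14.6
7.9 hub [0.5547 0.3805 0.055 ] 0.0213 rms 0.00079
   (166, 205) [ 6.5 11.4] 13.2 29.7
   (170, 275) [-0.5 13.2] 13.2 -2.3
   (245, 170) [ 9.2 -1.3] 9.2 97.9
   (268, 335) [-9.   0.9] 9.1 -84.0
   (316, 262) [-2.1 -9.6] 9.9 -167.5
   (205, 200) [6.5 5.8] 8.7 48.4
   (207, 284) [-2.2  8.3] 8.6 -14.6
8.5 hub [0.5558 0.377  0.06  ] 0.0207 rms 0.00074
   (166, 205) [ 6.3 11. ] 12.7 29.8
   (170, 275) [-0.5 12.8] 12.8 -2.4
   (245, 170) [ 8.9 -1.4] 9.0 98.8
   (268, 335) [-8.8  1. ] 8.8 -83.2
   (316, 262) [-2.1 -9.3] 9.6 -167.4
   (205, 200) [6.3 5.5] 8.4 48.7
   (207, 284) [-2.1  8.1] 8.4 -14.7
8.5 hub [0.5547 0.3805 0.055 ] 0.0212 rms 0.00076
   (166, 205) [ 6.5 11.3] 13.1 29.8
   (170, 275) [-0.6 13.2] 13.2 -2.4
   (245, 170) [ 9.1 -1.4] 9.2 98.8
   (268, 335) [-9.   1.1] 9.1 -83.2
   (316, 262) [-2.1 -9.6] 9.8 -167.4
   (205, 200) [6.5 5.7] 8.6 48.7
   (207, 284) [-2.2  8.4] 8.6 -14.7
```

Run:
```python
from h import *
c,s=pickle.load(open('pics/wrist1.pkl','rb'));T=ext(c,s)
g=cv2.cvtColor(c['color'],cv2.COLOR_BGR2GRAY);m=(g<60).astype(np.uint8);m[:185]=0;m[240:]=0;m[:,:300]=0;m[:,425:]=0
cs,_=cv2.findContours(m,0,1);k=max(cs,key=cv2.contourArea);(cx,cy),wh,an=cv2.minAreaRect(k);b=cv2.boxPoints(((cx,cy),wh,an));print(b.round(1),wh)
b=b[np.argsort(b[:,0])];L=b[:2].mean(0);Rr=b[2:].mean(0)
p,q=onz(c,T,L,.018),onz(c,T,Rr,.018);n=onz(c,T,(296,218),.018);e=p-q
print(p.round(4),q.round(4),n.round(4),np.linalg.norm(e),'yaw',np.degrees(np.arctan2(-e[0],e[1])),'mid',(p+q)/2)
g2=c['color'][185:250,285:425];cv2.imwrite('pics/c3.png',cv2.resize(g2,None,fx=5,fy=5,interpolation=cv2.INTER_CUBIC))
```

```text
[[300. 185.]
 [411. 185.]
 [411. 239.]
 [300. 239.]] (54.0, 111.0)
[0.4615 0.1906 0.018 ] [0.4766 0.0688 0.018 ] [0.4539 0.1938 0.018 ] 0.1226672178531582 yaw 7.096889592503371 mid [0.46904747 0.12969024 0.018     ]
```

Emit:
{"op": "send_rows", "data": {
  "slide": [
    [0.68, 0, 0.79],
    [0.68, 0, 0.79],
    [0.68, 0, 0.79],
    [0.68, 0, 0.79],
    [0.68, 0, 0.79],
    [0.68, 0, 0.79],
    [0, 0.8, 0],
    [0, 0.8, 0]
  ],
  "spin": [-0.3, 0, 0, 0, 0, 0, 0, 0]
}}

```text
t: 2.92
ee_pos: [0.4294, 0.1125, 0.0589]
eef_rot: [0.052, -0.048, 0.706, -0.704]
contact_force: [-0.3, 1.0, -0.1]
gripper_width: 0.0005
```

Run:
```python
from h import *
c1,s1=pickle.load(open('pics/wrist1.pkl','rb'));T1=ext(c1,s1)
p,q=[onz(c1,T1,u,.018) for u in [(320.5,217),(410.5,213.5)]];e=p-q;print(p,q,np.degrees(np.arctan2(-e[0],e[1])),(p+q)/2)
st();c,s=snap('wrist','3');T=ext(c,s);u=proj(c,T,[.459,.17,.018]);print(u)
cv2.imwrite('pics/c3.png',cv2.resize(c['color'][100:300,120:420],(800,533),interpolation=cv2.INTER_CUBIC))
```

```text
[0.45841436 0.1669478  0.018     ] [0.47482901 0.06886677 0.018     ] 9.500860995461585 [0.46662168 0.11790729 0.018     ]
t 2.92 p [0.4294 0.1125 0.0589] yawx -171.92 F [-0.3  1.  -0.1] w 0.0005 q [ 0.62  0.33 -0.66  0.   -0.58  1.09]
[181.45031502 174.06959985]
```

View pics/c3.png

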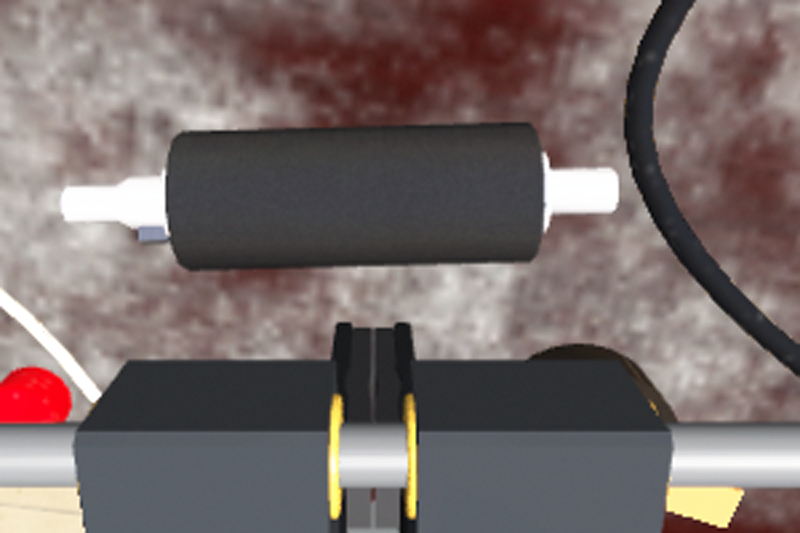

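Emit:
{"op": "send_rows", "data": {
  "slide": [
    [0, 0.4, -0.18],
    [0, 0.4, 0],
    [0, 0.35, 0],
    [-0.2, 0, 0],
    [-0.2, 0, 0],
    [-0.1, 0, 0],
    [-0.1, 0, 0],
    [-0.1, 0, 0]
  ],
  "spin": [-0.33, 0, 0, 0, 0, 0, 0, 0]
}}

```text
t: 3.63
ee_pos: [0.4466, 0.1204, 0.0289]
eef_rot: [0.059, -0.058, 0.705, -0.704]
contact_force: [-0.5, -0.3, -0.0]
gripper_width: 0.0001
```

Emit:
{"op": "send_rows", "data": {
  "slide": [
    [-0.1, 0, 0],
    [-0.1, 0, 0],
    [-0.1, 0, 0],
    [-0.1, 0, 0],
    [-0.1, 0, 0],
    [0, 0, 0],
    [0, 0, 0],
    [0, 0, 0]
  ],
  "spin": [0, 0, 0, 0, 0, 0, 0, 0]
}}

```text
t: 4.3
ee_pos: [0.458, 0.122, 0.0283]
eef_rot: [-0.058, 0.058, -0.705, 0.705]
contact_force: [0.5, -0.2, -0.5]
gripper_width: 0.0003
```

Run:
```python
from h import *
st();c,s=snap('wrist','4');T=ext(c,s)
cv2.imwrite('pics/c4.png',cv2.resize(c['color'][100:300,90:390],(800,533),interpolation=cv2.INTER_CUBIC))
```

```text
t 4.3 p [0.458  0.122  0.0283] yawx -170.57 F [ 0.5 -0.2 -0.5] w 0.0003 q [ 0.6   0.42 -0.61 -0.   -0.53  1.13]
```

View pics/c4.png

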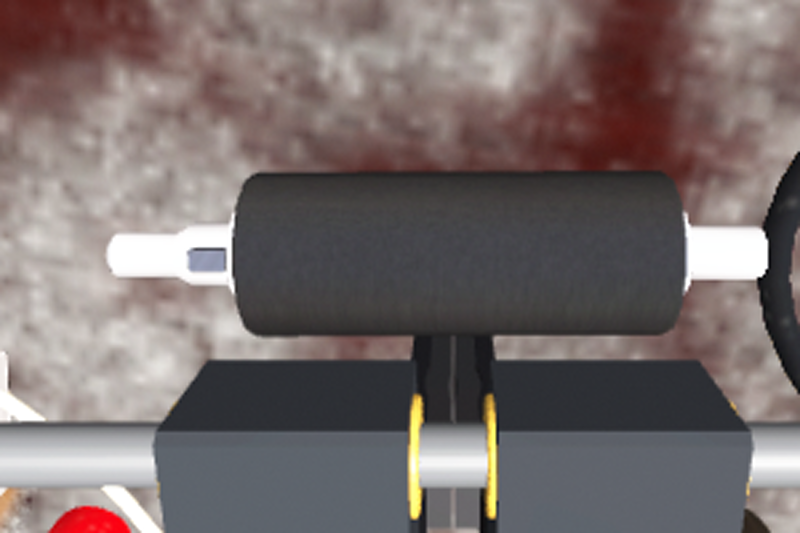

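```bash
cat >> h.py <<'E'
def keyang(c,s,shaft_uv,key_uv,yaw,z=.018):
    T=ext(c,s);a=np.radians(yaw);X=np.array([np.cos(a),np.sin(a),0]);Z=np.array([0,0,1.])
    A=onz(c,T,shaft_uv,z);ph=np.radians(np.arange(-60,80,.2))
    # key point lies at same station along the axis as shaft_uv; compare image row
    v=[proj(c,T,A+.0105*(np.sin(f)*X+np.cos(f)*Z))[1] for f in ph]
    return A,np.degrees(ph[np.argmin(abs(np.array(v)-key_uv[1]))])
E
python3 - <<'E'
from h import *
c,s=pickle.load(open('pics/wrist4.pkl','rb'))
im=c['color'].astype(int);print('cols165-171 mean rows'); 
for r_ in range(182,212): print(r_,im[r_,165:172].mean(0).round(0), im[r_,135:155].mean().round(0))
E
```

```text
cols165-171 mean rows
182 [179. 183. 190.] 172.0
183 [169. 171. 178.] 176.0
184 [204. 203. 209.] 178.0
185 [236. 236. 240.] 178.0
186 [247. 247. 249.] 178.0
187 [253. 253. 253.] 195.0
188 [254. 254. 254.] 242.0
189 [255. 255. 255.] 252.0
190 [255. 255. 255.] 254.0
191 [255. 255. 254.] 255.0
192 [247. 244. 242.] 255.0
193 [87. 78. 78.] 255.0
194 [175. 154. 151.] 255.0
195 [178. 154. 150.] 255.0
196 [178. 154. 149.] 255.0
197 [178. 154. 149.] 255.0
198 [177. 153. 149.] 255.0
199 [177. 153. 148.] 255.0
200 [178. 154. 149.] 254.0
201 [186. 167. 164.] 252.0
202 [233. 232. 234.] 247.0
203 [254. 254. 254.] 224.0
204 [252. 252. 253.] 136.0
205 [244. 244. 247.] 141.0
206 [219. 219. 225.] 142.0
207 [141. 144. 156.] 142.0
208 [133. 138. 153.] 141.0
209 [139. 144. 159.] 138.0
210 [145. 150. 164.] 136.0
211 [150. 154. 168.] 134.0
```

Run:
```python
from h import *
c,s=pickle.load(open('pics/wrist4.pkl','rb'))
for sh in (195.1,195.5):
  for k in (197.2,197.6): print(keyang(c,s,(168,sh),(168,k),9.4))
T=ext(c,s)
g=lambda x,y:(90+(x+.5)/2.667-.5,100+(y+.5)/2.667-.5)
p,q=onz(c,T,g(234,255),.018),onz(c,T,g(688,252.5),.018);e=p-q;print(p,q,np.linalg.norm(e),np.degrees(np.arctan2(-e[0],e[1])),(p+q)/2)
```

```text
(array([0.48085744, 0.17902157, 0.018     ]), np.float64(11.600000000001017))
(array([0.48085744, 0.17902157, 0.018     ]), np.float64(10.400000000001))
(array([0.48061144, 0.1790054 , 0.018     ]), np.float64(12.800000000001035))
(array([0.48061144, 0.1790054 , 0.018     ]), np.float64(11.600000000001017))
[0.48163382 0.1735836  0.018     ] [0.49844687 0.07562574 0.018     ] 0.09939024567192019 9.739100126669944 [0.49004034 0.12460467 0.018     ]
```

Emit:
{"op": "send_rows", "data": {
  "slide": [
    [-0.03, 0, 0],
    [0, 0, 0],
    [0.2, 0, 0],
    [0.2, 0, 0],
    [0, 0.0, 0],
    [0, -0.9, 0],
    [0, -0.9, 0],
    [0, -0.9, 0]
  ],
  "spin": [0, 0, 0, 0, 0, -1, -1, -1]
}}

```text
t: 5.02
ee_pos: [0.4483, 0.1203, 0.0963]
eef_rot: [-0.132, 0.133, -0.694, 0.695]
contact_force: [0.1, 0.3, 0.3]
gripper_width: 0.0002
```

Emit:
{"op": "send_rows", "data": {
  "slide": [
    [0, 0, 0],
    [0, 0, 0],
    [0, 0, 0],
    [0, 0, 0],
    [0, 0, 0],
    [0, 0, 0],
    [0, 0, 0],
    [0, 0, 0]
  ],
  "spin": [-1, -1, -1, -1, -1, -1, -1, -1],
  "fingers": 1
}}

```text
t: 5.68
ee_pos: [0.4486, 0.1205, 0.0958]
eef_rot: [0.319, -0.319, 0.631, -0.631]
contact_force: [1.0, -0.2, 1.1]
gripper_width: 0.0462
```

Emit:
{"op": "send_rows", "data": {
  "slide": [
    [0, 0, 0],
    [0, 0, 0],
    [0, 0, 0],
    [0, 0, 0],
    [0, 0, 0],
    [0, 0, 0],
    [0, 0, 0],
    [0, 0, 0]
  ],
  "spin": [-1, -1, -1, -1, -1, -1, -1, -1]
}}

```text
t: 6.35
ee_pos: [0.4486, 0.1205, 0.0958]
eef_rot: [0.481, -0.481, 0.519, -0.519]
contact_force: [0.4, -1.0, 0.2]
gripper_width: 0.0862
```

Emit:
{"op": "send_rows", "data": {
  "slide": [
    [0, 0, 0],
    [0, 0, 0],
    [0, 0, 0],
    [0, 0, 0.4],
    [0, 0, 0.4],
    [0, 0, 0.4],
    [0, 0, 0.4],
    [0, 0, 0]
  ],
  "spin": [-1, -1, -1, -0.5, 0, 0, 0, 0]
}}

```text
t: 7.02
ee_pos: [0.4908, 0.1275, 0.0959]
eef_rot: [0.54, -0.539, 0.457, -0.458]
contact_force: [0.4, -0.6, -0.6]
gripper_width: 0.0869
```

Run:
```python
from h import *
st();c,s=snap('wrist','5');T=ext(c,s);print(proj(c,T,[.49,.1246,.018]))
```

```text
t 7.02 p [0.4908 0.1275 0.0959] yawx -80.61 F [ 0.4 -0.6 -0.6] w 0.0869 q [ 0.58  0.35 -0.47  0.   -0.74  2.73]
[258.54849358 208.97528516]
```

View pics/wrist5.png

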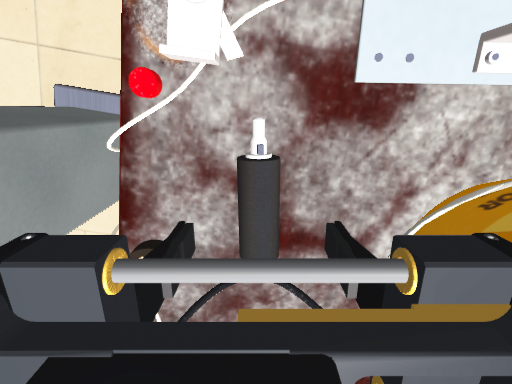

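```bash
cat >> h.py <<'E'
def axis(c,s,rows,z=.018,lo=200,hi=310,mid=259):
    g=cv2.cvtColor(c['color'],cv2.COLOR_BGR2GRAY).astype(float);T=ext(c,s);M=rot(s['eef_rot']);out=[]
    for v in rows:
        d=g[v]<75;a=mid
        while a>lo and d[a-1]: a-=1
        b=mid
        while b<hi and d[b+1]: b+=1
        # ray tangents: mean of both edges' hits on the z-plane through the axis
        P=(onz(c,T,(a-.5,v),z)+onz(c,T,(b+.5,v),z))/2;q=M.T@(P-s['ee_pos']);out.append((v,a,b,q[0]*1e3,q[2]*1e3))
    return np.array(out)
E
python3 - <<'E'
from h import *
c,s=pickle.load(open('pics/wrist5.pkl','rb'))
print(axis(c,s,range(165,250,12)).round(1))
print(c['color'][149,248:274].mean(1).round(0),c['color'][130,248:274].mean(1).round(0))
cc=c['color'][140:165,261].mean(1).round(0);print(cc)
T=ext(c,s);M=rot(s['eef_rot']);print([(M.T@(onz(c,T,(259,v),z)-s['ee_pos'])*1e3).round(1) for v,z in ((119.5,.018),(157,.029))])
E
```

```text
[[165.  237.  280.  -35.7  -1.4]
 [177.  233.  279.  -25.6  -3.5]
 [189.  234.  280.  -15.2  -2.7]
 [201.  238.  279.   -4.5  -1.4]
 [213.  238.  279.    6.5  -1.4]
 [225.  239.  293.   17.8   5.1]
 [237.  239.  310.   29.4  12.8]
 [249.  239.  302.   41.4   9.4]]
[154. 165. 222. 211. 238. 249. 253. 254. 254.  59. 152. 155. 158. 160.
 158. 180. 254. 254. 243. 152. 142. 142. 143. 143. 149. 155.] [125. 127. 131. 136. 150. 223. 245. 252. 254. 254. 255. 255. 255. 255.
 255. 253. 242. 185. 183. 173. 163. 166. 177. 184. 178. 171.]
[254. 254. 254. 254. 122. 146. 157. 155. 155. 160. 157. 154. 151. 152.
 156. 229. 255. 255. 254.  23.  32.  51.  68.  67.  68.]
[array([-71.8,  77.9,  -1. ]), array([-44.2,  66.9,  -1. ])]
```

Emit:
{"op": "send_rows", "data": {
  "slide": [
    [0.16, 0.46, -0.05],
    [0, 0.46, 0],
    [0, 0.46, 0],
    [0, 0.46, 0],
    [0, 0, 0],
    [0, 0, 0],
    [0, 0, 0],
    [0, 0, 0]
  ],
  "spin": [0, 0, 0, 0, 0, 0, 0, 0]
}}

```text
t: 7.73
ee_pos: [0.4882, 0.1229, 0.0505]
eef_rot: [0.54, -0.539, 0.457, -0.457]
contact_force: [0.0, 0.7, -0.2]
gripper_width: 0.087
```

Run:
```python
from h import *
st();c,s=snap('wrist','6');T=ext(c,s);M=rot(s['eef_rot'])
g=c['color'].mean(2).round(0).astype(int)
P=s['ee_pos']+M@[-.0525,0,0];P[2]=.0285;u=proj(c,T,P);print(u)
v=int(u[1])
for r_ in (v-2,v,v+2): print(r_,g[r_,240:280])
for r_ in (v-18,): print(r_,g[r_,240:280])
for r_ in (v+16,v+20,v+30,v+40): print(r_,g[r_,220:300:1][[0]], [i for i in range(200,320) if (g[r_,i]<75)!=(g[r_,i-1]<75)])
cv2.imwrite('pics/c6.png',cv2.resize(c['color'][v-40:v+60,200:320],(720,600),interpolation=cv2.INTER_CUBIC))
```

```text
t 7.73 p [0.4882 0.1229 0.0505] yawx -80.56 F [ 0.   0.7 -0.2] w 0.087 q [ 0.57  0.42 -0.53  0.   -0.63  2.74]
[260.51080856 156.1293523 ]
154 [180 179 176 175 166 157 147 144 151 155 160 166 171 171 206 231 244 251
 253 254 254 241  59 153 153 154 155 156 159 164 218 254 253 246 174 149
 147 147 146 144]
156 [182 179 176 173 164 156 145 144 148 148 145 147 128 173 209 233 246 251
 253 254 254 242  62 157 154 152 151 153 155 159 217 254 253 245 159 126
 133 139 137 133]
158 [177 172 168 166 161 158 156 134 127 125 124 123 126 149 185 228 242 249
 252 253 254 253 108 157 155 156 155 152 150 154 208 253 251 191 126 125
 128 142 147 161]
138 [154 154 153 158 165 172 174 175 175 173 167 160 155 149 135 172 212 235
 245 250 253 254 254 254 255 255 255 255 254 254 253 248 200 167 167 167
 168 168 171 173]
172 [117] [237, 291]
176 [109] [203, 204, 209, 210, 237, 291]
186 [100] [205, 206, 210, 232, 233, 236, 291]
196 [115] [234, 290]
```

View pics/c6.png

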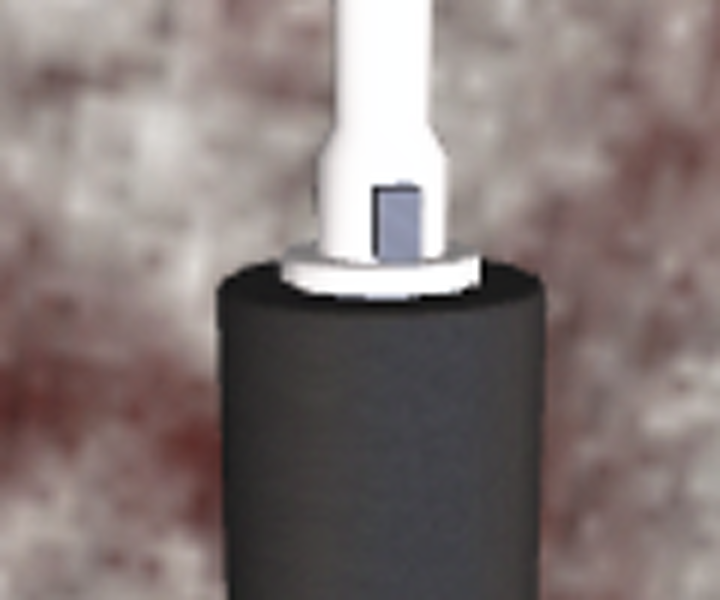

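Emit:
{"op": "send_rows", "data": {
  "slide": [
    [0, 0.25, 0.13],
    [0, 0.25, 0],
    [0, 0.25, 0],
    [0, 0.22, 0],
    [0, 0, 0],
    [0, 0, 0],
    [0, 0, 0],
    [0, 0, 0]
  ],
  "spin": [0, 0, 0, 0, 0, 0, 0, 0]
}}

```text
t: 8.45
ee_pos: [0.4912, 0.1232, 0.0257]
eef_rot: [0.54, -0.539, 0.457, -0.457]
contact_force: [-0.5, -0.6, 0.7]
gripper_width: 0.0872
```

```bash
cat >> h.py <<'E'
def look(tag):
    st();c,s=snap('wrist',tag);T=ext(c,s);M=rot(s['eef_rot'])
    P=s['ee_pos']+M@[-.0525,.003,0];P[2]-=-.0105;u=proj(c,T,P);print('tool-centred key px',u)
    P2=s['ee_pos']+M@[-.0525,.003,0];print('tool-centred axis px',proj(c,T,P2),proj(c,T,s['ee_pos']+M@[-.07,.003,0]))
    g=c['color'].mean(2).astype(int);v=int(u[1])
    for r_ in (v-2,v,v+2,v-18,v-22): print(r_,g[r_,240:280])
    return c,s
E
python3 - <<'E'
from h import *
look('7')
E
```

```text
t 8.45 p [0.4912 0.1232 0.0257] yawx -80.56 F [-0.5 -0.6  0.7] w 0.0872 q [ 0.57  0.46 -0.54  0.   -0.57  2.74]
tool-centred key px [260.85685159 166.08567386]
tool-centred axis px [260.73265955 162.09777189] [260.77336686 128.63655124]
164 [154 131 123 125 124 124 136 193 219 236 247 251 253 254 254 254 196  69
 151 155 155 152 152 153 155 155 180 254 254 252 241 155 126 127 128 128
 130 132 120 116]
166 [131 128 129 126 126 125 127 145 193 231 243 249 252 253 254 254 247  85
 151 156 159 159 158 156 154 151 177 253 252 208 186 126 126 128 138 147
 159 186  42  66]
168 [160 187 202 193 195 189 178 176 165 163 157 156 151 151 151 151 153 152
 137 156 157 158 158 158 157 169 170 185 190 197 220 227 242 252 252 251
 249 251  22  28]
148 [143 140 139 133 125 120 134 177 207 227 240 247 251 252 253 254 254 254
 254 254 254 254 254 254 254 254 254 254 254 252 245 196 180 175 171 167
 164 161 159 159]
144 [166 169 169 165 159 152 146 136 170 201 227 238 246 250 253 254 254 254
 254 254 254 254 254 254 255 254 254 253 249 232 162 170 168 168 168 167
 166 169 169 167]
```

Emit:
{"op": "send_rows", "data": {
  "slide": [
    [0, 0, 0.024],
    [0, 0, 0],
    [0, 0, 0],
    [0, 0, 0],
    [0, 0, 0],
    [0, 0, 0],
    [0, 0, 0],
    [0, 0, 0]
  ],
  "spin": [0, 0, 0, 0, 0, 0, 0, 0],
  "fingers": -1
}}

```text
t: 9.17
ee_pos: [0.4916, 0.1232, 0.0255]
eef_rot: [-0.539, 0.539, -0.457, 0.457]
contact_force: [-0.3, 0.0, 0.0]
gripper_width: 0.0415
```

Run:
```python
from h import *
look('8')
```

```text
t 9.17 p [0.4916 0.1232 0.0255] yawx -80.56 F [-0.3  0.   0. ] w 0.0415 q [ 0.57  0.47 -0.54  0.   -0.57  2.74]
tool-centred key px [260.84676187 166.08866655]
tool-centred axis px [260.73194189 162.09799706] [260.77260899 128.63668531]
164 [137 123 123 123 123 129 185 213 233 245 250 253 254 254 254 196  64 153
 155 154 152 152 153 154 158 203 254 254 253 246 190 127 128 126 127 128
 129 124 116 117]
166 [130 129 126 125 124 126 143 187 209 240 247 251 253 253 253 253 107 152
 158 159 159 157 155 152 153 192 253 243 212 192 125 125 127 131 146 157
 167 115  49  86]
168 [178 202 204 198 201 191 179 181 167 158 158 157 147 147 150 154 155 156
 156 158 159 160 162 170 171 182 187 192 220 225 240 243 253 253 252 249
 243  73  28  27]
148 [142 137 134 127 121 124 173 202 225 237 246 250 252 253 254 254 254 254
 254 254 254 254 254 254 254 254 254 254 253 248 226 182 176 173 168 165
 163 159 157 157]
144 [168 169 167 160 154 145 135 162 196 223 236 245 250 252 253 254 254 254
 254 254 254 254 254 254 254 254 254 250 235 175 170 170 168 168 167 167
 167 169 169 162]
```

Emit:
{"op": "send_rows", "data": {
  "slide": [
    [0, 0, 0],
    [0, 0, 0],
    [0, 0, 0],
    [0, 0, 0],
    [0, 0, 0],
    [0, 0, 0],
    [0, 0, 0],
    [0, 0, 0]
  ],
  "spin": [0, 0, 0, 0, 0, 0, 0, 0]
}}

```text
t: 9.88
ee_pos: [0.4914, 0.1231, 0.0255]
eef_rot: [-0.539, 0.54, -0.457, 0.457]
contact_force: [-1.5, -0.0, 1.0]
gripper_width: 0.0353
```

Run:
```python
from h import *
look('9')
```

```text
t 9.88 p [0.4914 0.1231 0.0255] yawx -80.57 F [-1.5 -0.   1. ] w 0.0353 q [ 0.57  0.47 -0.54 -0.   -0.57  2.74]
tool-centred key px [260.83745143 166.09085246]
tool-centred axis px [260.73117939 162.0983133 ] [260.77180238 128.63690011]
164 [159 138 124 124 124 124 129 169 205 230 242 249 252 254 254 254 254 140
  69 150 155 154 152 152 152 154 156 182 254 254 249 229 126 127 127 128
 128 127 120 115]
166 [110 134 128 127 125 124 125 126 148 200 221 245 250 252 253 253 253 245
  90 149 156 157 155 154 153 151 153 194 243 215 197 126 126 127 130 146
 158 169 130  47]
168 [150 172 198 210 204 204 207 197 186 186 171 169 162 160 160 162 163 164
 164 166 167 169 169 158 172 173 185 191 218 224 241 242 243 250 253 252
 250 244 136  27]
148 [140 139 136 129 123 115 114 162 192 218 234 243 249 252 253 254 254 254
 254 254 254 254 254 254 254 254 254 254 254 254 250 234 162 173 168 166
 163 160 159 157]
144 [166 167 167 163 154 149 142 139 148 188 216 234 243 248 252 253 254 254
 254 254 254 254 254 254 254 254 254 254 252 245 211 170 170 168 167 168
 167 167 169 165]
```

Emit:
{"op": "send_rows", "data": {
  "slide": [
    [0, -0.42, 0],
    [0, -0.42, 0],
    [0, -0.42, 0],
    [0, -0.42, 0],
    [-0.72, 0, 0.49],
    [-0.72, 0, 0.49],
    [-0.72, 0, 0.49],
    [-0.72, 0, 0.49]
  ],
  "spin": [0, 0, 0.2, 0.17, 0, 0, 0, 0]
}}

```text
t: 10.6
ee_pos: [0.5303, 0.202, 0.067]
eef_rot: [-0.533, 0.533, -0.464, 0.464]
contact_force: [-0.3, 0.3, -3.0]
gripper_width: 0.0354
```

Emit:
{"op": "send_rows", "data": {
  "slide": [
    [-0.72, 0, 0.49],
    [-0.72, 0, 0.49],
    [-0.72, 0, 0.49],
    [-0.72, 0, 0.49],
    [0, 0, 0],
    [0, 0, 0],
    [0, 0, 0],
    [0, 0, 0]
  ],
  "spin": [0, 0, 0, 0, 0, 0, 0, 0]
}}

```text
t: 11.27
ee_pos: [0.568, 0.2784, 0.0669]
eef_rot: [-0.533, 0.534, -0.464, 0.464]
contact_force: [-0.6, 0.3, -2.8]
gripper_width: 0.0355
```

Run:
```python
from h import *
c,s=pickle.load(open('pics/wrist9.pkl','rb'));T=ext(c,s);M=rot(s['eef_rot']);print('shoulder',M.T@(onz(c,T,(259.4,168),.029)-s['ee_pos']))
c,s=look('10')
cv2.imwrite('pics/c10.png',cv2.resize(c['color'][30:200,130:390],(780,510),interpolation=cv2.INTER_CUBIC))
```

```text
shoulder [-0.05067409 -0.00350949 -0.00071877]
t 11.27 p [0.568  0.2784 0.0669] yawx -82.08 F [-0.6  0.3 -2.8] w 0.0355 q [ 0.71  0.57 -0.18 -0.   -0.83  2.57]
tool-centred key px [260.76069053 166.07038605]
tool-centred axis px [260.68347949 162.06673609] [260.72229067 128.60236375]
164 [196 135  88  88  88  87  91 120 152 176 198 216 229 236 239 240 239 100
  46 108 112 111 110 109 111 111 111 136 240 237 221 179  90  90  90  91
  92 120 169 197]
166 [ 77  95  91  90  90  89  89  90 107 149 167 205 221 230 232 235 236 207
  64 108 114 113 113 111 111 109 111 144 202 165 147  90  89  90  93 103
 123 138 118  56]
168 [106 124 145 159 161 153 156 148 138 138 126 125 118 117 117 117 120 120
 121 121 122 124 124 124 127 129 139 144 166 173 199 201 204 223 234 230
 221 207  98  18]
148 [205 205 205 205 205 202 170 115 140 163 184 201 216 228 232 236 239 240
 242 243 242 242 242 243 243 244 244 242 240 237 224 190 172 197 197 198
 198 199 198 199]
144 [205 205 203 203 203 202 202 189 103 135 161 185 200 216 227 233 237 240
 242 242 243 244 244 245 244 243 241 237 230 209 165 194 199 199 199 200
 200 200 200 200]
```

View pics/c10.png

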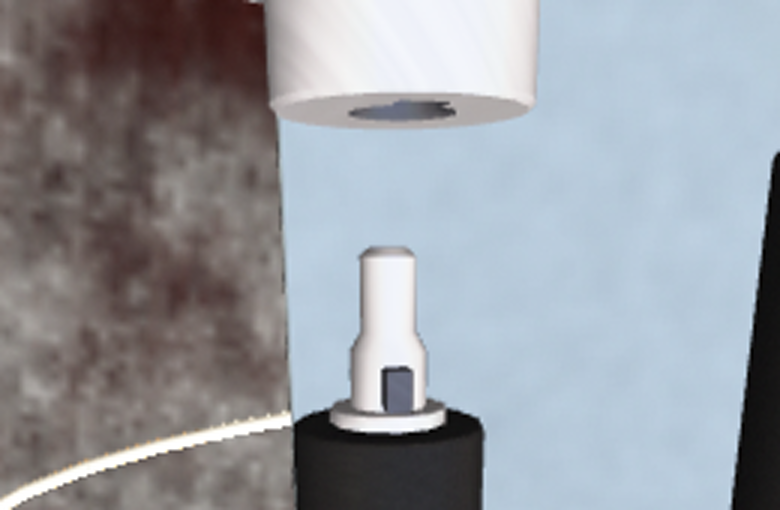

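Run:
```python
from h import *
c,s=pickle.load(open('pics/wrist10.pkl','rb'));g=c['color'].mean(2).astype(int)
print('     ',np.arange(244,286))
for r_ in range(58,74): print(r_,g[r_,244:286])
T=ext(c,s);M=rot(s['eef_rot'])
print(proj(c,T,[.5557,.377,.06]),proj(c,T,s['ee_pos']+M@[-.07,.0069,-.0007]))
```

```text
[244 245 246 247 248 249 250 251 252 253 254 255 256 257 258 259 260 261
 262 263 264 265 266 267 268 269 270 271 272 273 274 275 276 277 278 279
 280 281 282 283 284 285]
58 [239 241 243 243 244 244 244 243 242 241 242 241 242 242 241 241 240 241
 243 244 242 241 242 243 244 245 246 246 245 243 243 243 243 243 243 242
 242 242 244 245 245 246]
59 [238 240 242 243 244 244 244 244 243 242 242 241 241 241 241 240 239 240
 241 242 241 240 240 241 243 244 245 245 244 242 242 242 242 242 242 242
 242 242 243 244 245 245]
60 [234 237 239 241 240 241 241 239 239 238 237 236 227 227 228 227 226 225
 228 228 228 228 226 228 229 230 231 232 231 230 229 229 229 229 229 238
 237 237 238 240 242 242]
61 [206 209 211 213 196 197 196 176 175 173 172 171 171 171 171 170 170 169
 169 170 171 171 171 173 173 173 173 174 173 173 172 172 171 171 172 172
 172 172 173 176 197 197]
62 [173 174 174 175 174 175 174 174 172 172 171 171 170 170 170 169 170 171
 170 166 166 167 168 170 171 171 170 170 170 169 168 172 172 173 173 173
 172 173 175 175 176 175]
63 [174 174 175 175 175 175 173 172 171 171 170 170 1
[... 1227 characters left out ...]
 161 161 159 149 149
 150 150 149 150 161 161 161 160 160 173 172 172 173 174 173 172 173 172
 173 173 173 172 173 173]
71 [173 173 170 171 171 171 172 172 171 173 173 173 173 172 173 173 173 174
 174 174 174 173 173 173 173 172 174 173 173 173 174 173 174 175 174 174
 175 175 176 177 176 176]
72 [184 183 177 178 177 178 178 176 177 176 176 177 176 177 177 177 176 177
 177 176 177 176 177 177 177 176 177 178 179 178 179 178 184 185 184 184
 189 190 190 194 194 195]
73 [204 204 204 203 203 203 203 197 197 196 197 196 197 196 196 196 196 196
 195 195 195 195 195 196 196 196 196 201 201 202 201 202 201 201 201 201
 201 202 201 200 201 200]
[263.55080085  67.76792571] [259.36226919 128.08547655]
```

Emit:
{"op": "send_rows", "data": {
  "slide": [
    [0, -0.024, 0.085],
    [0, 0, 0],
    [-0.2, 0, 0],
    [-0.2, 0, 0],
    [-0.2, 0, 0],
    [-0.2, 0, 0],
    [-0.2, 0, 0],
    [-0.2, 0, 0]
  ],
  "spin": [0, 0, 0, 0, 0, 0, 0, 0]
}}

```text
t: 11.98
ee_pos: [0.5666, 0.3102, 0.0681]
eef_rot: [-0.534, 0.534, -0.464, 0.464]
contact_force: [-0.2, 0.2, -3.1]
gripper_width: 0.0348
```

```bash
cat >> h.py <<'E'
def rel():
    st();s=monitor.state();a=np.radians(7.9);X=np.array([np.cos(a),np.sin(a),0]);Y=np.array([-X[1],X[0],0]);d=s['ee_pos']-[.5557,.377,.06]
    print('x',1e3*d@X,'gap',-1e3*(d@Y)-50.7,'z',1e3*d[2],'Fx',s['contact_force']@X,'Fy',s['contact_force']@Y,'M',s['ft_torque'].round(2))
E
python3 - <<'E'
from h import *
rel();c,s=snap('wrist','11');g=c['color'].mean(2).astype(int)
for r_ in (112,122,130,138,150): print(r_,g[r_,240:282])
E
```

```text
t 11.98 p [0.5666 0.3102 0.0681] yawx -82.02 F [-0.2  0.2 -3.1] w 0.0348 q [ 0.75  0.58 -0.14 -0.   -0.84  2.53]
x 1.5750668587796945 gap 16.986951451309906 z 8.101672351217019 Fx -0.13045682336868147 Fy 0.25483527880657747 M [-0.07 -0.12  0.01]
112 [226 226 224 225 228 229 232 233 234 233 232 231 232 232 231 231 231 230
 230 231 233 234 234 235 235 235 235 235 234 234 233 233 233 233 231 229
 231 232 232 233 232 231]
122 [225 225 227 227 226 225 227 229 230 229 228 229 232 233 235 236 235 233
 232 232 232 232 231 231 230 230 231 233 234 234 235 235 235 235 234 234
 234 233 233 232 231 229]
130 [231 231 230 230 229 229 228 228 229 229 229 228 230 232 232 230 228 230
 232 234 235 236 234 233 232 232 232 231 231 231 231 231 233 234 234 235
 235 235 235 234 234 233]
138 [180 180 180 181 181 183 182 181 183 179 116 135 162 184 199 211 222 228
 230 233 233 234 234 233 231 228 218 193 152 180 178 177 177 176 177 177
 177 178 178 179 180 180]
150 [182 181 181 182 181 179 150  99 123 145 163 181 196 208 216 222 226 227
 229 230 229 230 230 231 231 231 232 229 226 222 202 168 153 180 180 180
 180 180 180 180 179 180]
```

Run:
```python
from h import *
c,s=pickle.load(open('pics/wrist11.pkl','rb'));g=c['color'].mean(2).astype(int)
for r_ in (110,122,128): print(r_,g[r_,205:222],g[r_,296:315])
cv2.imwrite('pics/c11.png',cv2.resize(c['color'][60:200,170:350],(720,560),interpolation=cv2.INTER_CUBIC))
```

```text
110 [ 66  67  69  67  64  62  60  59  59  57  59  96 111 122 135 146 155] [205 202 187 175 173 180 178 178 178 178 177 178 179 179 178 179 178 178
 178]
122 [ 94  93  95  97 101 101 101  99  97  92  88  80 104 120 133 141 148] [199 191 180 173 181 181 182 182 181 181 181 181 181 183 183 183 183 183
 183]
128 [112 113 106 101  97  96  97  95  97 100 101 103 102 117 131 143 151] [200 190 177 161 178 179 179 180 180 181 182 182 183 183 183 183 182 182
 182]
```

View pics/c11.png

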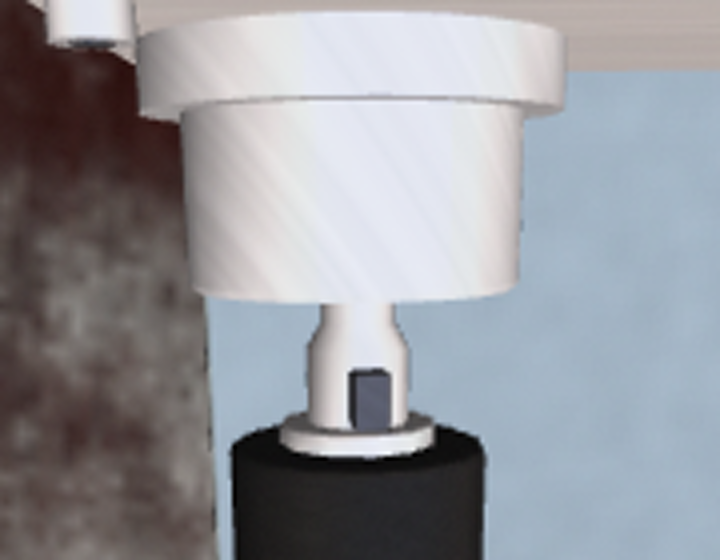

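Emit:
{"op": "send_rows", "data": {
  "slide": [
    [0, 0, -0.028],
    [0, 0, 0],
    [-0.08, 0, 0],
    [-0.08, 0, 0],
    [-0.08, 0, 0],
    [-0.08, 0, 0],
    [-0.08, 0, 0],
    [-0.08, 0, 0]
  ],
  "spin": [0, 0, 0, 0, 0, 0, 0, 0]
}}

```text
t: 12.7
ee_pos: [0.5643, 0.321, 0.0681]
eef_rot: [-0.533, 0.534, -0.464, 0.464]
contact_force: [2.1, -1.7, -3.4]
gripper_width: 0.0352
```

Run:
```python
from h import *
rel();c,s=snap('wrist','12');g=c['color'].mean(2).astype(int)
print(g[120:185,259]);print(g[150:175,263])
for r_ in range(140,166,2): print(r_,g[r_,240:282])
```

```text
t 12.7 p [0.5643 0.321  0.0681] yawx -82.05 F [ 2.1 -1.7 -3.4] w 0.0352 q [ 0.77  0.59 -0.13  0.   -0.85  2.51]
x 0.8397450000977739 gap 5.950828260530422 z 8.106775860125968 Fx 1.8482841043473275 Fy -1.9541451329441677 M [-0.73 -0.44 -0.04]
[234 234 235 234 235 235 236 236 236 236 235 234 234 233 232 231 231 231
 231 231 231 231 232 232 232 232 232 234 235 236 236 235 234 233 232 231
 229 231 225 158  87  86  87  90  97  97  97  98  98 181 232 233 233 226
 116  13  15  17  24  39  38  39  40  39  39]
[232 232 233 234 235 237 236 235 229 163 100  99  97  97  95  97  99 101
 101 190 236 236 234 227 117]
140 [221 221 223 225 227 228 227 226 228 230 233 235 236 234 233 232 232 232
 232 231 231 231 230 232 233 235 235 235 235 235 235 234 234 234 234 234
 233 232 230 231 232 233]
142 [221 224 224 224 225 227 229 228 227 227 230 233 234 235 235 234 232 232
 232 232 232 231 231 230 231 233 234 235 235 235 235 235 235 235 234 234
 234 234 232 231 230 232]
144 [221 223 226 226 225 225 227 229 229 229 227 230 232 234 235 236 234 232
 232 232 232 232 232 231 230 231 232 234 235 235 236 235 235 
[... 1097 characters left out ...]
 [208 217 222 226 228 230 230 226 226 225 225 227 229 229 229 228 227 223
 225 225 223 224 227 229 228 230 227 226 231 231 228 225 224 224 214 215
 217 206 207 206 192 192]
160 [181 182 181 182 181 182 177 100 129 151 170 189 203 216 223 226 223  77
  35  87  97  99  99 100 102 101 100 131 228 224 203 168 153 177 178 178
 177 177 178 178 179 178]
162 [183 183 181 175 175 170 166 104 128 153 172 190 205 218 224 226 223  77
  35  87  96  96  96  97  99  98 101 133 228 224 203 164 120 147 170 175
 180 179 178 179 179 179]
164 [177 118  76  76  76  77  79 116 130 152 173 192 206 220 224 227 223  86
  38  97  97  97  95  95  96  97  99 130 227 224 201 162  73  77  79  79
  81 106 153 181 181 180]
```

Emit:
{"op": "send_rows", "data": {
  "slide": [
    [0, 0, 0.01],
    [-0.04, 0, 0],
    [-0.04, 0, 0],
    [0, 0, 0],
    [0, 0, 0],
    [0, 0, 0],
    [0, 0, 0],
    [0, 0, 0]
  ],
  "spin": [0, 0, 0, 0, 0, 0, 0, 0]
}}

```text
t: 13.42
ee_pos: [0.5642, 0.323, 0.068]
eef_rot: [-0.533, 0.534, -0.464, 0.464]
contact_force: [0.8, -3.5, -4.1]
gripper_width: 0.0353
```

Run:
```python
from h import *
rel();c,s=snap('wrist','13');g=c['color'].mean(2).astype(int)
print(g[150:176,263])
```

```text
t 13.42 p [0.5642 0.323  0.068 ] yawx -82.04 F [ 0.8 -3.5 -4.1] w 0.0353 q [ 0.77  0.59 -0.13 -0.   -0.85  2.51]
x 0.950237624900501 gap 3.9709822485142823 z 8.03728490089807 Fx 0.29510848382662863 Fy -3.5273146222420526 M [-0.99 -0.12  0.07]
[231 231 232 232 232 232 232 233 234 236 236 235 229 163  95  95  99 102
 100 189 236 235 235 227 116  15]
```

Emit:
{"op": "send_rows", "data": {
  "slide": [
    [-0.04, 0, 0],
    [-0.04, 0, 0],
    [-0.04, 0, 0],
    [0, 0, 0],
    [0, 0, 0],
    [0, 0, 0],
    [0, 0, 0],
    [0, 0, 0]
  ],
  "spin": [0, 0, 0, 0, 0, 0, 0, 0]
}}

```text
t: 14.13
ee_pos: [0.5638, 0.326, 0.0681]
eef_rot: [-0.533, 0.534, -0.464, 0.464]
contact_force: [0.3, -4.4, -2.1]
gripper_width: 0.0352
```

Run:
```python
from h import *
rel();c,s=snap('wrist','14');g=c['color'].mean(2).astype(int)
print(g[150:180,263])
```

```text
t 14.13 p [0.5638 0.326  0.0681] yawx -82.05 F [ 0.3 -4.4 -2.1] w 0.0352 q [ 0.77  0.59 -0.13 -0.   -0.85  2.51]
x 0.9765895775361619 gap 0.9154309556187101 z 8.052453078638791 Fx -0.34877817611685624 Fy -4.397126293244121 M [-1.43 -0.1   0.11]
[233 232 231 230 230 231 231 231 232 232 232 232 232 233 234 235 236 235
 233 232 236 235 235 227 116  16  15  16  25  39]
```

Emit:
{"op": "send_rows", "data": {
  "slide": [
    [-0.03, 0, 0],
    [-0.03, 0, 0],
    [0, 0, 0],
    [0, 0, 0],
    [0, 0, 0],
    [0, 0, 0],
    [0, 0, 0],
    [0, 0, 0]
  ],
  "spin": [0, 0, 0, 0, 0, 0, 0, 0]
}}

```text
t: 14.85
ee_pos: [0.5636, 0.3274, 0.068]
eef_rot: [-0.533, 0.534, -0.464, 0.464]
contact_force: [-0.7, -5.4, -3.1]
gripper_width: 0.0353
```

Run:
```python
from h import *
rel();c,s=snap('wrist','15');g=c['color'].mean(2).astype(int)
print(g[160:185,263])
```

```text
t 14.85 p [0.5636 0.3274 0.068 ] yawx -82.04 F [-0.7 -5.4 -3.1] w 0.0353 q [ 0.77  0.59 -0.13  0.   -0.85  2.51]
x 1.0018413488816238 gap -0.5286160143677705 z 8.020501119768166 Fx -1.467823743657175 Fy -5.279936450220717 M [-1.59 -0.05  0.15]
[231 231 231 232 232 232 233 234 235 236 235 234 234 227 116  14  14  17
  25  39  39  41  40  40  41]
```

Emit:
{"op": "send_rows", "data": {
  "slide": [
    [-0.03, 0, 0],
    [-0.03, 0, 0],
    [0, 0, 0],
    [0, 0, 0],
    [0, 0, 0],
    [0, 0, 0],
    [0, 0, 0],
    [0, 0, 0]
  ],
  "spin": [0, 0, 0, 0, 0, 0, 0, 0]
}}

```text
t: 15.57
ee_pos: [0.5635, 0.3279, 0.068]
eef_rot: [-0.533, 0.534, -0.464, 0.464]
contact_force: [1.0, -7.6, -2.6]
gripper_width: 0.0353
```

Run:
```python
from h import *
rel();c,s=snap('wrist','16');g=c['color'].mean(2).astype(int)
print(g[160:185,263])
```

```text
t 15.57 p [0.5635 0.3279 0.068 ] yawx -82.06 F [ 1.  -7.6 -2.6] w 0.0353 q [ 0.78  0.59 -0.13  0.   -0.86  2.5 ]
x 0.9355186637502722 gap -1.0133197322307979 z 7.994436935906374 Fx -0.023864941147718442 Fy -7.670673329563592 M [-2.24 -0.4   0.07]
[231 231 232 231 232 232 232 233 234 235 236 235 234 229 170  15  15  14
  22  38  40  40  39  40  39]
```

Emit:
{"op": "send_rows", "data": {
  "slide": [
    [-0.03, 0, 0],
    [-0.02, 0, 0],
    [0, 0, 0],
    [0, 0, 0],
    [0, 0, 0],
    [0, 0, 0],
    [0, 0, 0],
    [0, 0, 0]
  ],
  "spin": [0, 0, 0, 0, 0, 0, 0, 0]
}}

```text
t: 16.28
ee_pos: [0.5634, 0.3279, 0.068]
eef_rot: [-0.532, 0.535, -0.464, 0.465]
contact_force: [2.0, -11.0, -1.9]
gripper_width: 0.0354
```

Run:
```python
from h import *
rel();c,s=snap('wrist','17');g=c['color'].mean(2).astype(int)
print(g[160:185,263])
cv2.imwrite('pics/c17.png',cv2.resize(c['color'][110:230,170:350],(780,520),interpolation=cv2.INTER_CUBIC))
```

```text
t 16.28 p [0.5634 0.3279 0.068 ] yawx -82.08 F [  2.  -11.   -1.9] w 0.0354 q [ 0.78  0.59 -0.13  0.   -0.86  2.5 ]
x 0.8913434727491746 gap -1.0534866266570262 z 7.976999434002041 Fx 0.4804554686775206 Fy -11.159961199357856 M [-3.15 -0.71  0.06]
[231 231 231 232 232 232 232 232 234 235 236 235 234 233 220  15  15  16
  20  33  39  40  40  41  40]
```

View pics/c17.png

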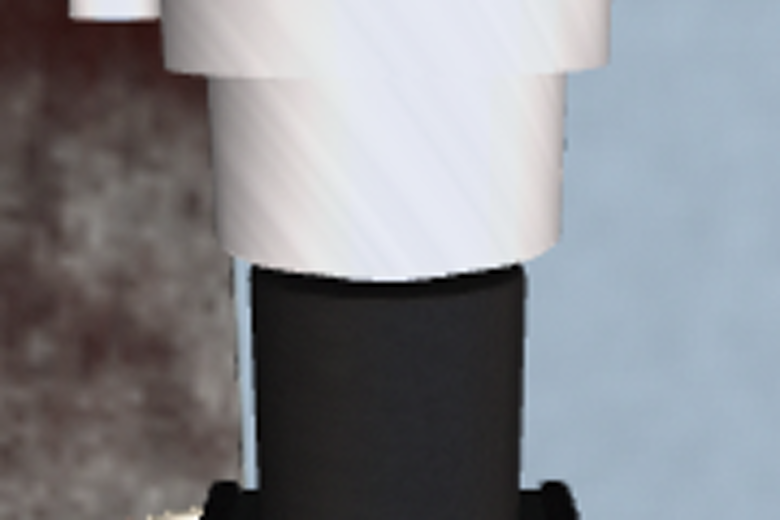

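Run:
```python
from h import *
rel();print(r.finish_job())
```

```text
t 16.33 p [0.5634 0.328  0.068 ] yawx -82.08 F [  1.8 -10.5  -0.9] w 0.0355 q [ 0.78  0.59 -0.13  0.   -0.86  2.5 ]
x 0.8968126809880823 gap -1.100919031136982 z 8.010939667945568 Fx 0.3767731563354285 Fy -10.654219106654974 M [-3.13 -0.73  0.05]
the job is handed in; nothing more can be done
None
```

The drive roller appears to be back in the hub, seated fully home, and the gripper is still holding it pressed in. I handed the job in at 16.3 s of the 51 s allowed; no verdict was reported.

- **Rolling:** I rolled the roller along the desk with closed fingers. I then gripped it slightly off-centre so that closing the jaws rolled the key a little further.
- **Key and keyway:** Before insertion the key was at about 11° and the keyway at about 14° from vertical. That 3° difference is inside the roughly 5.7° tolerance.
- **Insertion:** I lifted the roller level, centred it on the hub from the wrist camera and pushed it in.
- **Twisting:** I made no to-and-fro twist. The key slipped in on the first push, and the move interface only turns the tool about its own vertical axis.
- **Seating:** The push-back rose smoothly from about 2 N to 5.3 N over the last 7 mm or so, which matches the spring. The roller then stopped dead, and pushing harder took it to about 11 N with no further movement. The last picture shows the hub rim over the collar with no visible gap.

Some checks did not fully agree:
- The stop came about 1 mm past the position I had calculated from the cameras, which is within their calibration error.
- Earlier key-angle readings ranged from 8° to 14°, depending on the view.
- The hand turned very slightly under the final push.
- I did not photograph the bracket, bottle and reel again at the end. I kept the arm clear of them, and the force readings showed no sign of hitting anything.

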